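Walk the gluing block round to face the fence

ROBOT

A 6-joint arm with a two-finger parallel gripper is mounted at the origin on the work surface. World frame = base frame: x ahead of the robot, y to its left, z up, the work surface at z = 0. Lengths are in m, angles in rad, forces in N, time in s.
With the tool pointing down it reaches from about 0.35 to 1 m from the base axis. Payload 7.1 kg.
Tool frame: the origin (TCP) lies at the very end of the fingers, on their centre line; the grasp point (between the pads) lies 19 mm behind it; y points along the fingers, z is the direction in which the jaws open and shut, and the axes are right-handed (so a half turn about y gives the same grasp; the last joint's range is limited). The gripper opens to 85 mm and grips with 20 to 120 N. Pads are 22 mm wide; open, the fingers measure 114 mm over their backs; the gripper's body (76 mm by 85 mm) begins 54 mm behind the grasp point. The pads swing forward as they close: fully open they stand 13 mm farther back than shut.
Start: joints at [1.082, 0.423, 1.63, -0, 1.089, -0.019], TCP at [0.283, 0.557, 0.231] pointing down, gripper open.
Joint ranges: [-3, 3], [-0.9, 2.11], [0.09, 2.58], [-1.31, 4.45], [0.11, 2.69], [-2.54, 2.54]. Speed limits (rad/s): [2.39, 2.39, 3.01, 3.14, 3.14, 3.14].

INTERFACE

Orientations are given as a unit quaternion [x, y, z, w].
In Python, from rig import arm, monitor, vision, order, finder gives the robot as it stands. Calls block until the motion is done:
- arm.movep(position, orientation): joint-space move of the TCP to a pose.
- arm.servo_line(position, max_speed=0.15, ori=None): straight line of the TCP; ori=None keeps the orientation; max_speed is the mean speed in m/s.
- arm.move_joints(angles): joint-space move.
- arm.move_gripper(opening, effort=None): finger opening in m; effort is the grip in N (None keeps the last); returns when the fingers have stopped.
- arm.hold(seconds).
- arm.ik(position, orientation): joint angles nearest the present ones, or None.
- monitor.observe(): the state.
- vision.snapshot(name): name is "scene" or "top" or "wrist"; returns the picture (480x640x3 uint8, red, green, blue); there is no depth.
- vision.camera_model(name): a dict with "fx", "fy", "cx", "cy" (pixels), "dist_coeffs" ([k1, k2, p1, p2, k3] as OpenCV has them; the pictures are not rectified), "R" (3x3) and "t" (3): a world point X has camera coordinates R X + t. Camera axes: x right, y down, z forward; pixel columns grow to the right and rows downward; lengths in m; the calibration is good to about 2 mm. A picture is of the moment at which its call begins: read the wrist's pose just before it. camera_model takes no time and is no camera call; for the wrist camera it gives the pose at the moment of the call.
A pose or a line that the arm cannot do raises arm.MotionError and nothing moves.
- order.job_done(): hands the job in, once; it reports no verdict.
Trained networks look in the newest picture that a camera, given by its name, has taken for a name from the list of things; names that differ only in an ending like _2 or _b are one class to them, and where a whole thing is asked for, a point or a joint stands for the part that bears it (a point fixed in the world has none). Each returns a list of dicts, best first, with "score" (0 to 1); they miss things now and then, are a little off and sometimes report something else, mostly with a low value. They report only what shows in the picture. A call takes as long as a camera call.
- finder.regions_of(camera, thing): "pixels" (480x640 bool, what is visible of it) and "bbox" ([centre column, centre row, width, height] in pixels, round what is visible of it).
The state is a dict: "time": time; "joint_pos": joint angles; "joint_velocities": joint speeds; "joint_torque": joint torques, N m; "position": TCP position; "ee_rot": TCP orientation; "ft_force": force on the tool from outside, world axes, zero at the start; "wrist_torque": the same for the moment, N m; "opening": finger opening in m.
Only numpy, scipy, OpenCV 4.12 (cv2) and the standard library are available. Lean on these libraries where they do the work, as an engineer would, in place of code of your own. Each camera call takes 0.05 s, during which the arm holds its last target. There are 200 camera calls.

TASK

The heavy aluminium gluing block stands askew on the cutting mat in front of the steel fence. Pushing with the fingertips, walk it round where it stands, nudging alternate corners, until one of its long sides faces the fence squarely with its middle no more than about 30 mm from where it began; only then push it straight up until that long side lies flat against the fence, with no part of it past the fence's ends. Do not lift or tip the block or knock it along, do not let it touch the fence while it is still askew, and leave the bottle, the glue and the servo alone.

Things in the scene. Friction and masses are not known exactly. Their poses are not given: they have to be found in the camera images.
- block: plain aluminium slab, 88 (own x) x 120 (own y, long sides) x 34 mm, about 1 kg, dark line and four holes on top; loose. Origin: centre of its underside. Half-turn alike: either long side will do. Stands on a 56 x 76 mm foot 3 mm high under its middle. Slides at 4 to 9 N; a push on a long side 45 mm off the middle turns it about 0.11 rad, and shifts it 6 mm, per 10 mm. Starts 45 to 90 deg askew
- fence: the fixed straight steel fence on the mat, working face 260 mm long and 36 mm high, with a flange and two black clamp knobs behind it. Origin at the foot of the middle of the working face; its y axis runs along the face, its x axis points into the fence, away from the block; the block stands on the -x side, its middle 155 to 165 mm from the face. The mat is 3 mm thick, fixed, its top at z = 0.003, under everything
- bottle: blue drinking bottle, 66 mm across, 170 mm tall, upright on the mat, origin under its centre; a bystander
- glue: white glue bottle with an orange cap, 48 mm across, 120 mm tall, upright on the mat, origin under its centre; a bystander
- servo: black servo motor, 40 x 50 mm and 52 mm tall with a white horn on top, upright on the mat, origin under its centre; a bystander

How it is judged:
On the way:
1. the block is square to the fence within 10 degrees, still at least 30 mm short of it, and its middle within 35 mm of where it started (angle between the y axis of block and the y axis of fence, either way round below 0.175 rad and x of block in the frame of fence below -0.074 m and distance of block from where it was at the start of the episode below 0.035 m), for 0.2 s.
At the end, for the whole second after the job is handed in: one long side of the block lies along the fence within 2.5 degrees, its gap to the face at the middle under 5 mm, the block's middle within 71 mm of the fence's middle along it, the block flat on the mat and at rest (angle between the y axis of block and the y axis of fence, either way round below 0.045 rad and x of block in the frame of fence between -0.049 and -0.038 m and y of block in the frame of fence between -0.071 and 0.071 m and angle between block's own z axis and vertical below 0.04 rad and height (world z) of block below 0.007 m and linear speed of block below 0.01 m/s); the robot touches nothing.
It fails at once if the block is lifted or tipped (height (world z) of block above 0.011 m or angle between block's own z axis and vertical above 0.12 rad).
It fails at once if the block is knocked along faster than 0.4 m/s (linear speed of block above 0.4 m/s).
It fails at once if the block touches the fence while more than 14 degrees askew (contact force between block and fence above 0.5 N and angle between the y axis of block and the y axis of fence, either way round above 0.245 rad).
It fails at once if the bottle, the glue or the servo is shifted by over 20 mm or knocked over (distance of any of bottle, glue, servo from where it was at the start of the episode above 0.02 m or angle between any of bottle, glue, servo's own z axis and vertical above 0.3 rad).
It also fails if it takes over 61 s, if anything falls off the work surface, if the arm or the gripper's body presses on something with over 40 N, if the wrist force passes 120 N, or if a joint passes its speed limit or range.

## Working session

There is one attempt and no reset: what is moved stays moved. The work goes in short steps, each a Python script; the robot and the scene stay as the last script left them, time stands still between calls to the robot, and variables do not carry over. Pictures are saved under pics/ and viewed, about 8 in all and at most 12, crops included, and the job is handed in when it is done.

```bash
mkdir -p pics; ls
python3 - <<'E'
from rig import arm, monitor, vision, order, finder
import cv2,numpy as np
s=monitor.observe();print(s['time'],s['position'],s['ee_rot'],s['opening'])
for c in("top","scene"):
    im=vision.snapshot(c);cv2.imwrite(f'pics/{c}0.png',im[:,:,::-1]);m=vision.camera_model(c)
    print(c,{k:np.round(v,4).tolist() for k,v in m.items()})
    for t in("block","fence","bottle","glue","servo"):
        print(t,[(round(r['score'],2),np.round(r['bbox']).tolist()) for r in finder.regions_of(c,t)][:2])
print(monitor.observe()['time'])
E
```

```text
pics
0.0 [0.28268143 0.55679965 0.23055164] [ 0.68822279 -0.16471611  0.16444846 -0.68714969] 0.08526745091571056
top {'fx': 435.0756, 'fy': 435.0756, 'cx': 317.5955, 'cy': 235.8612, 'dist_coeffs': [-0.0973, 0.0, 0.0, 0.0, 0.0], 'R': [[0.0194, -0.9996, -0.0221], [-0.9957, -0.0173, -0.0912], [0.0908, 0.0238, -0.9956]], 't': [0.0129, 0.6221, 0.8663]}
block []
fence [(0.97, [319.0, 189.0, 128.0, 42.0])]
bottle [(0.74, [454.0, 294.0, 51.0, 36.0])]
glue [(0.89, [199.0, 223.0, 34.0, 28.0])]
servo [(0.56, [438.0, 223.0, 30.0, 28.0])]
scene {'fx': 559.2444, 'fy': 559.2444, 'cx': 312.4075, 'cy': 231.16, 'dist_coeffs': [0.011, 0.0, 0.0, 0.0, 0.0], 'R': [[0.7528, 0.6582, -0.0103], [0.554, -0.6419, -0.5301], [-0.3555, 0.3934, -0.8479]], 't': [-0.4614, -0.3022, 1.298]}
block [(0.71, [291.0, 208.0, 67.0, 47.0])]
fence [(0.8, [360.0, 277.0, 125.0, 118.0])]
bottle [(0.65, [177.0, 285.0, 50.0, 67.0])]
glue [(0.74, [408.0, 156.0, 28.0, 53.0]), (0.18, [361.0, 277.0, 116.0, 120.0])]
servo [(0.95, [249.0, 343.0, 36.0, 30.0])]
0.6
```

View pics/top0.png

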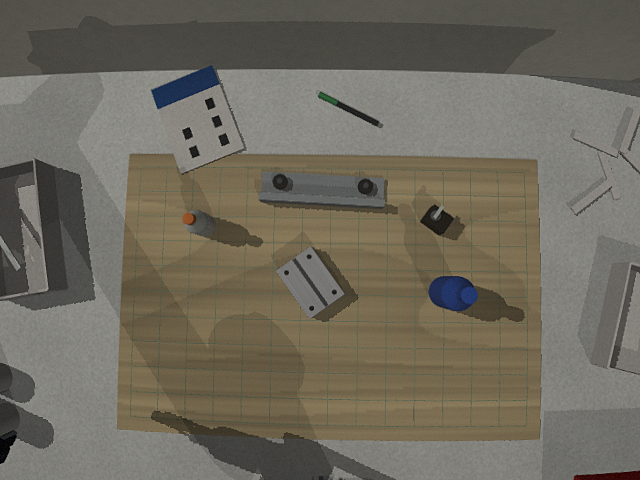

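View pics/scene0.png

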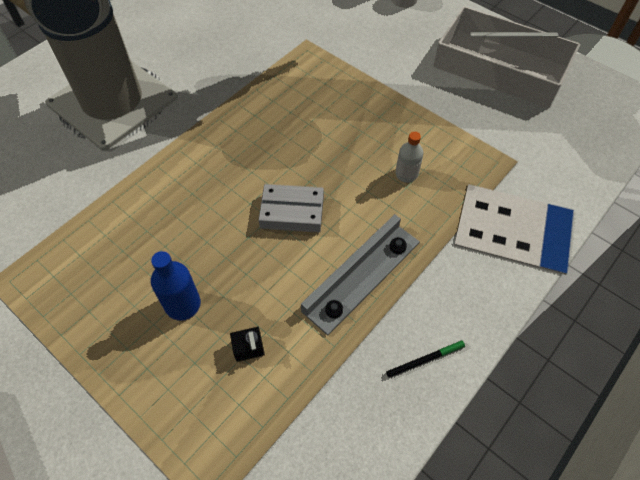

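The top view shows the block's top at corners of about (310,247), (344,290), (312,318) and (276,268). The fence is at (260–386, 170–208), the glue at (197,223), the servo at (437,220) and the bottle at (452,294). I'll refine the block by fitting its silhouette.

```bash
cat > h.py <<'E'
from rig import arm, monitor, vision, order, finder
import cv2,numpy as np
from scipy.optimize import minimize
def proj(m,P):
    r,_=cv2.Rodrigues(np.array(m['R']));K=np.array([[m['fx'],0,m['cx']],[0,m['fy'],m['cy']],[0,0,1.]])
    return cv2.projectPoints(np.array(P,float).reshape(-1,1,3),r,np.array(m['t'],float),K,np.array(m['dist_coeffs'],float))[0].reshape(-1,2)
def ray(m,uv,z):
    K=np.array([[m['fx'],0,m['cx']],[0,m['fy'],m['cy']],[0,0,1.]])
    n=cv2.undistortPoints(np.array(uv,float).reshape(-1,1,2),K,np.array(m['dist_coeffs'],float)).reshape(-1,2)
    R=np.array(m['R']);C=-R.T@np.array(m['t']);d=np.c_[n,np.ones(len(n))]@R
    return C+d*((z-C[2])/d[:,2])[:,None]
def corners(p,z):
    c,s=np.cos(p[2]),np.sin(p[2]);a=np.array([[-.044,-.06],[.044,-.06],[.044,.06],[-.044,.06]])
    return np.c_[a@np.array([[c,s],[-s,c]])+p[:2],np.full(4,z)]
def blockmask(im,c,p):
    hsv=cv2.cvtColor(im,cv2.COLOR_RGB2HSV)
    m=((hsv[...,1]<60)&(hsv[...,2]>35)).astype(np.uint8)
    roi=np.zeros_like(m);cc=proj(c,np.r_[corners(p,.006),corners(p,.040)])
    cv2.fillConvexPoly(roi,cv2.convexHull(cc.astype(np.float32)).astype(int),1)
    return m*cv2.dilate(roi,np.ones((25,25)))
def fit(cam,p0,im=None):
    """block x,y,yaw by matching the silhouette"""
    im=vision.snapshot(cam) if im is None else im
    c=vision.camera_model(cam);p=np.array(p0,float)
    for _ in range(2):
        M=cv2.resize(blockmask(im,c,p)*255,None,fx=4,fy=4,interpolation=cv2.INTER_LINEAR)>127
        def cost(q):
            h=np.zeros(M.shape,np.uint8)
            pts=(proj(c,np.r_[corners(q,.006),corners(q,.040)])+.5)*4-.5
            cv2.fillConvexPoly(h,np.round(cv2.convexHull(pts.astype(np.float32))*16).astype(int),1,shift=4)
            h=h>0
            return 1-(h&M).sum()/max((h|M).sum(),1)
        S=p+np.array([[0,0,0],[.01,0,0],[0,.01,0],[0,0,.12]])
        r=minimize(cost,p,method='Nelder-Mead',options=dict(initial_simplex=S,xatol=1e-4,fatol=1e-5));p=r.x
    return p,r.fun,im
E
python3 - <<'E'
from h import *
for cam in("top","scene"):
    im=cv2.imread(f'pics/{cam}0.png')[:,:,::-1].copy();m=vision.camera_model(cam)
    if cam=="top":
        q=ray(m,[(310,247),(344,290),(312,318),(276,268)],.04);print(q.round(3))
        d=q[2]-q[3];p0=[*q.mean(0)[:2],np.arctan2(d[1],d[0])-np.pi/2]
    p,f,_=fit(cam,p0,im);print(cam,p0,p,f)
    if cam=="top":
        # things: fence ends & bystanders
        print('fence top edge/foot',ray(m,[(260,200),(385,208)],.039).round(3),ray(m,[(260,200),(385,208)],.003).round(3))
        print('glue,servo,bottle',ray(m,[(205,230),(437,222),(445,294)],.03).round(3))
        c=im[160:330,250:400].copy();c=cv2.resize(c,None,fx=4,fy=4,interpolation=cv2.INTER_CUBIC)
        pp=((proj(m,np.r_[corners(p,.006),corners(p,.040)])-[250,160]+.5)*4).astype(int)
        for k in(0,4):cv2.polylines(c,[pp[k:k+4]],True,(255,0,0),1)
        cv2.imwrite('pics/c1.png',c[:,:,::-1])
    else:
        c=im[180:350,230:430].copy();c=cv2.resize(c,None,fx=4,fy=3.5,interpolation=cv2.INTER_CUBIC)
        pp=((proj(m,np.r_[corners(p,.006),corners(p,.040)])-[230,180]+.5)*[4,3.5]).astype(int)
        for k in(0,4):cv2.polylines(c,[pp[k:k+4]],True,(255,0,0),1)
        cv2.imwrite('pics/c2.png',c[:,:,::-1])
E
```

```text
[[ 0.598  0.039  0.04 ]
 [ 0.512 -0.031  0.04 ]
 [ 0.455  0.032  0.04 ]
 [ 0.554  0.107  0.04 ]]
top [np.float64(0.5298869797124246), np.float64(0.03679822580977173), np.float64(-4.062768628514469)] [ 0.52734051  0.03795654 -4.0790002 ] 0.09353507565337005
fence top edge/foot [[ 0.693  0.144  0.039]
 [ 0.68  -0.113  0.039]] [[ 0.699  0.15   0.003]
 [ 0.686 -0.117  0.003]]
glue,servo,bottle [[ 0.63   0.259  0.03 ]
 [ 0.655 -0.221  0.03 ]
 [ 0.507 -0.237  0.03 ]]
scene [np.float64(0.5298869797124246), np.float64(0.03679822580977173), np.float64(-4.062768628514469)] [ 0.52585613  0.0375135  -4.0756752 ] 0.056527995532742015
```

View pics/c1.png

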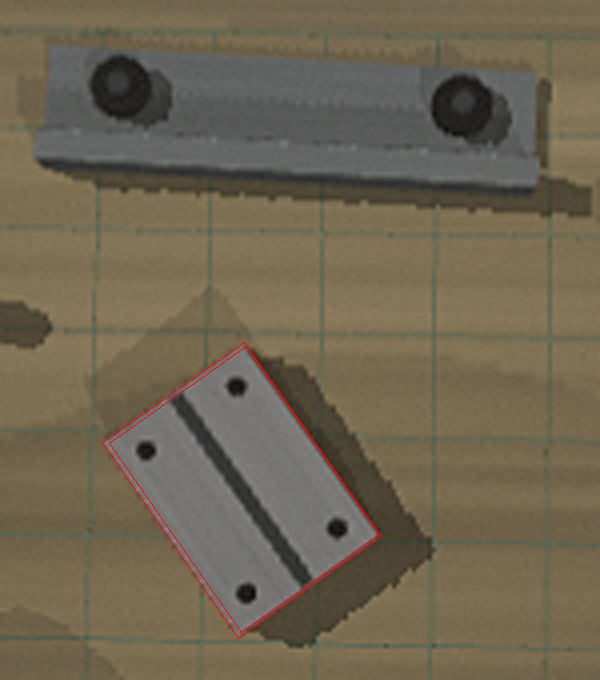

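View pics/c2.png

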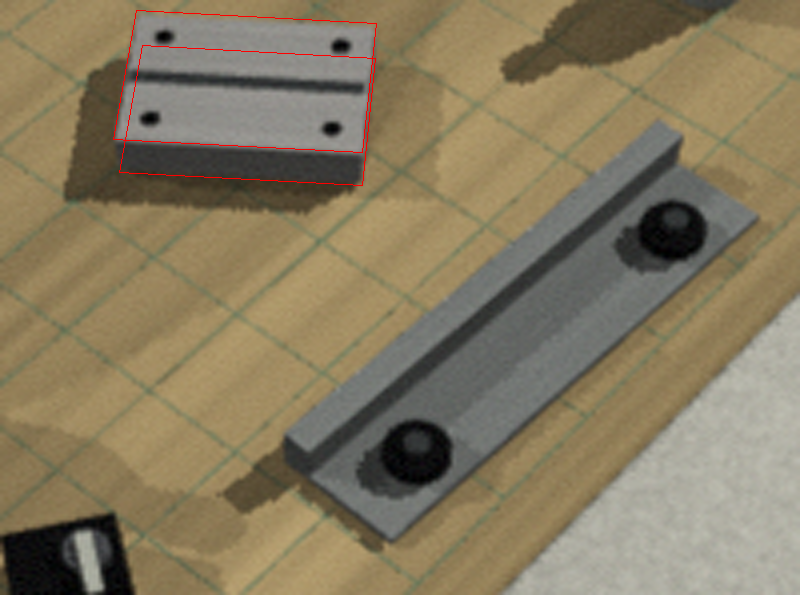

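Both views agree on the block: about (0.527, 0.038), yaw −0.936. The fence face's middle is about (0.690, 0.018), yaw −0.035, which puts the block 163 mm away, as specified. It needs about +0.90 rad. I'll start with a nudge on the fence-side long face.

```bash
cat >> h.py <<'E'
from scipy.spatial.transform import Rotation as Ro
FY=-.035;FM=np.array([.6895,.018]);P0=np.array([.5266,.0377])
def quat(a):
    """pointing down, jaw direction at angle a; the half-turn nearest the present wrist"""
    cur=Ro.from_quat(monitor.observe()['ee_rot']).as_matrix()[:,2]
    if cur[0]*np.cos(a)+cur[1]*np.sin(a)<0:a+=np.pi
    c,s=np.cos(a),np.sin(a)
    return Ro.from_matrix(np.array([[s,0,c],[-c,0,s],[0,-1,0]],float)).as_quat()
def aside(cam="scene",p=None):
    q=monitor.observe()['position']
    if q[2]<.1:arm.servo_line([q[0],q[1],.13],.3)
    arm.movep([.40,.24,.2],quat(np.pi/2))
    r=fit(cam,p,None);x=r[0]
    d=Ro.from_euler('z',-FY).as_matrix()[:2,:2]@(x[:2]-FM)
    print('block',x.round(4),'cost %.3f'%r[1],'in fence',d.round(4),'askew %.3f'%(x[2]-FY),'moved',np.round(x[:2]-P0,4),'t',monitor.observe()['time'])
    return r
def push(p,side,off,dist,turn,z=.015,speed=.05,half=.011,gap=.014):
    y=p[2];X=np.array([np.cos(y),np.sin(y)]);Y=np.array([-X[1],X[0]])
    ym=y+turn/2;D=-side*np.array([np.cos(ym),np.sin(ym)])
    c=p[:2]+side*.044*X+off*Y-D*half
    s=c-D*gap;e=c+D*dist
    arm.movep([*s,.11],quat(y+np.pi/2));arm.servo_line([*s,z],.2)
    arm.servo_line([*c,z],.06)
    arm.servo_line([*e,z],speed,quat(y+turn+np.pi/2))
    o=monitor.observe();print('F',o['ft_force'].round(1),o['position'].round(3),'want',e.round(3))
    arm.servo_line([*(e-D*.015),z],.15)
E
python3 - <<'E'
from h import *
arm.move_gripper(0.0);print(monitor.observe()['time'],monitor.observe()['opening'])
p=[.5266,.0377,-.936]
arm.movep([.40,.24,.2],quat(np.pi/2))
push(p,+1,.045,.022,.22)
r=aside("scene",[p[0]-.008,p[1]+.01,p[2]+.2]);cv2.imwrite('pics/s1.png',r[2][:,:,::-1])
E
```

```text
1.3667 -4.181049945598526e-05
F [ 1.9 -0.9  0.9] [0.582 0.037 0.015] want [0.581 0.037]
block [ 0.5137  0.0408 -0.7051] cost 0.055 in fence [-0.1765  0.0166] askew -0.670 moved [-0.0129  0.0031] t 7.4333
```

View pics/s1.png

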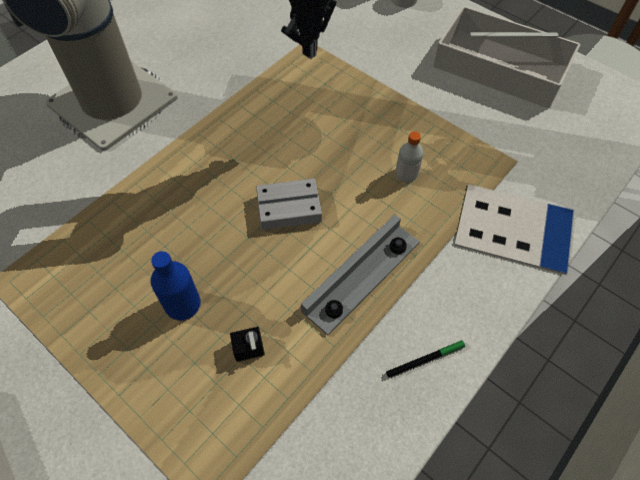

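The push worked: about +0.23 rad and a 13 mm shift, with the view clear (block at about (289,204)). Next I push the opposite corner from the robot side.

Run:
```python
from h import *
p=np.array([.5137,.0408,-.7051])
push(p,-1,-.045,.036,.38)
p=aside("scene",[p[0]+.018,p[1]-.01,p[2]+.36])[0]
rem=FY-p[2]
print('rem',rem)
if .1<rem<.5:
    push(p,+1,.045,rem/.0105/1000,rem)
    aside("scene",[p[0]-.01,p[1],FY])
```

```text
F [-3.6 -0.7 -1.1] [0.472 0.023 0.015] want [0.473 0.023]
block [ 0.5359  0.0392 -0.3216] cost 0.066 in fence [-0.1543  0.0159] askew -0.287 moved [0.0093 0.0015] t 11.925
rem 0.2865889980477253
F [1.9 0.7 0.6] [0.577 0.071 0.015] want [0.576 0.071]
block [0.5201 0.0333 0.0039] cost 0.066 in fence [-0.1698  0.0094] askew 0.039 moved [-0.0065 -0.0044] t 16.6333
```

The block is square within about 2° and 8 mm from its start, so the intermediate goal is met. Now I push it straight up with two spread fingers, stepping on contact force near the fence.

Run:
```python
from h import *
p=np.array([.5201,.0333,.0039])
N=np.array([np.cos(FY),np.sin(FY)]);q=quat(FY+np.pi/2)
c=p[:2]-N*(.044+.011);s=c-N*.02;z=.009
arm.move_gripper(.06)
arm.movep([*s,.11],q);arm.servo_line([*s,z],.2)
dist=.1698-.044
arm.hold(.2);f0=monitor.observe()['ft_force'];print('f0',f0.round(1))
arm.servo_line([*(c+N*.03),z],.05)
print('F',monitor.observe()['ft_force'].round(1))
arm.servo_line([*(c+N*(dist-.012)),z],.06)
print('F',monitor.observe()['ft_force'].round(1))
for d in np.arange(dist-.010,dist+.010,.0015):
    arm.servo_line([*(c+N*d),z],.02);o=monitor.observe();f=-(o['ft_force'][:2]-f0[:2])@N
    print(round((d-dist)*1000,1),round(f,1),o['position'][:2].round(4))
    if f>18:break
o=monitor.observe();arm.servo_line([*(o['position'][:2]-N*.03),z],.1)
r=aside("scene",[*(FM-N*.044+np.array([0,.01])),FY])
c=cv2.resize(r[2][180:340,230:430],None,fx=4,fy=3.5,interpolation=cv2.INTER_CUBIC);cv2.imwrite('pics/s3.png',c[:,:,::-1])
im=vision.snapshot('top');cv2.imwrite('pics/t3.png',cv2.resize(im[150:270,240:400],None,fx=5,fy=5,interpolation=cv2.INTER_CUBIC)[:,:,::-1])
```

```text
f0 [-0.5  0.2  0.5]
F [-4.6 -0.   2.4]
F [-1.5  0.2 -1.6]
-10.0 3.3 [0.5806 0.0312]
-8.5 3.2 [0.5822 0.0311]
-7.0 1.6 [0.5839 0.0311]
-5.5 1.9 [0.5855 0.031 ]
-4.0 3.8 [0.587 0.031]
-2.5 3.1 [0.5885 0.0309]
-1.0 5.2 [0.5892 0.0309]
0.5 9.5 [0.5892 0.0309]
2.0 14.7 [0.5892 0.0309]
3.5 18.0 [0.5891 0.0308]
5.0 22.8 [0.5892 0.0308]
block [ 0.6999  0.0205 -0.2364] cost 0.439 in fence [0.0103 0.0029] askew -0.201 moved [ 0.1733 -0.0172] t 26.625
```

View pics/s3.png

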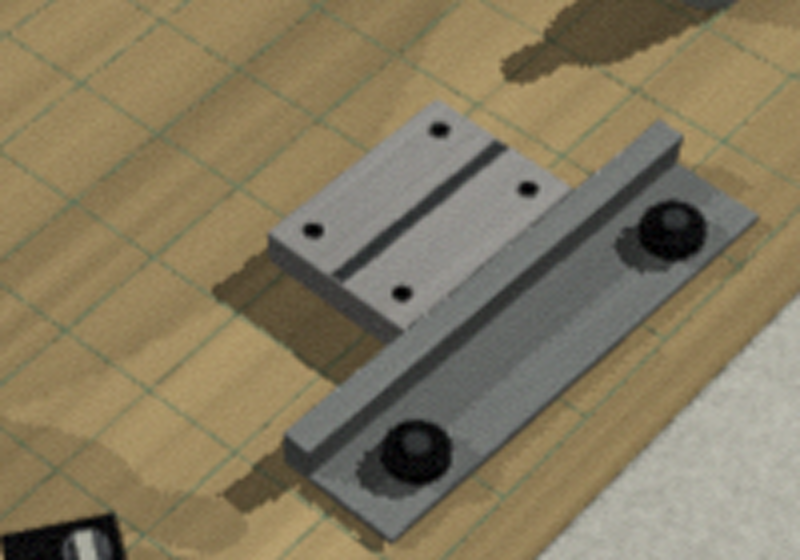

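View pics/t3.png

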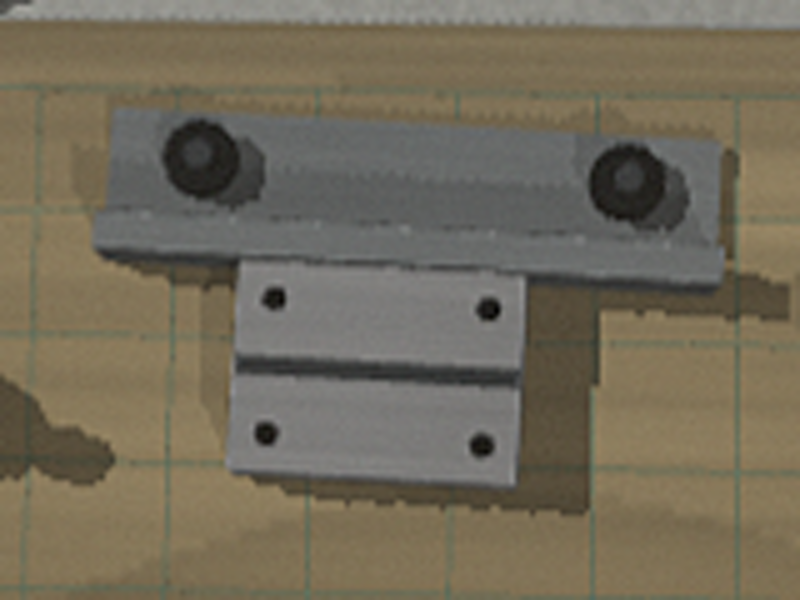

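The block lies flush against the fence. In the top crop, the fence edge has a slope of about 0.053 and the block's rear edge about 0.056. There is no gap, and the block is well inside the fence's ends. The last silhouette fit is invalid because the grey fence merges with the block in the mask. Handing in.

```bash
python3 -c "
from h import *
order.job_done();print(monitor.observe()['time'])"
```

```text
the job is handed in; nothing more can be done
the job is handed in; nothing more can be done
```

The block is lying flat against the fence and the job is handed in, at about 27 s on the robot's clock. The hand-in call gives no verdict, so I don't know how it was judged.

- **Turning:** I turned the block about 54° with three fingertip nudges on alternate corners. Before the final push it was about 2° off square to the fence, its middle about 170 mm from the face and 8 mm from where it started.
- **Final push:** I pushed it straight up with two spread fingers until the arm stalled against the fence at about 23 N. I then withdrew the fingers and moved the arm clear.
- **Last checks:**
  - **Angle:** in the top view, the block's rear edge and the fence edge agree within about 0.01 rad.
  - **Gap:** none is visible in either view. The point where the arm stalled puts the block's front side within about 2 mm of my estimate of the face.
  - **Position along the fence:** the block is well inside both ends.
  - **Bystanders:** I did not measure the bottle, glue and servo again at the end. No push or fingertip path went near them.
- **Failed check:** the last automatic fit of the block's outline gave a bad result (cost 0.44, compared with 0.06 before), because the grey fence merged with the block in the image. I ignored it and relied on the two views and the force readings.

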